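# Stroke a slide carriage through its full travel to check for sticky spots

### The job

Check the small linear stage with the blue knob for sticky spots: run its carriage slowly along the rail until it rests against the red end stop, then slowly all the way back until it rests against the green end stop, and leave it there, let go. Do not move the carriage with the yellow knob on the other stage.

Things in the scene. Friction and masses are not known exactly. Their poses are not given: they have to be found in the camera images.
- blue_knob (a point): centre of the blue knob to move: an upright round knob, 24 mm in diameter, 36 mm tall (44 to 80 mm above the bench; this point is at 62 mm), on a grey carriage 44 mm long and 50 mm wide, its top 36 mm above the bench. This point's x axis lies level along the rail and points to the red stop; its z axis points up. Sliding takes about 2 to 3 N.
- blue_stage: the stage that carries it, fixed to the bench: aluminium base plate 214 x 64 mm, 10 mm thick, rail along its x axis, end stops 34 mm high: red at +x (away from the robot, up to 30 degrees to either side), green at -x. Origin: centre of its underside, which is mid-travel.
- blue_carriage (a joint): position of the blue-knobbed carriage along the rail in m: 0 against the green stop, 0.12 against the red stop (full travel 120 mm); the start is somewhere between
- yellow_knob (a point): centre of the yellow knob of the other, otherwise identical stage, which is to be left alone; axes and heights as for the blue one. The two stages stand side by side; either may be the left one.

How it is judged:
On the way, in this order (a step that is already met when the one before it is completed fails the run):
1. the blue-knobbed carriage is against the red stop (within 10 mm) (value of joint blue_carriage above 0.11 m), for 0.1 s.
2. the blue-knobbed carriage is back against the green stop (within 10 mm) (value of joint blue_carriage below 0.01 m), for 0.1 s.
At the end, for the whole second after the job is handed in: the blue-knobbed carriage has been to the red stop and rests, at most 10 mm from the green stop, let go; the yellow-knobbed carriage is where it was (within 10 mm) (value of joint blue_carriage below 0.01 m and velocity of joint blue_carriage between -0.01 and 0.01 m/s); the robot touches nothing.
It fails at once if the carriage with the yellow knob is moved by more than 10 mm (distance of yellow_knob from where it was at the start of the episode above 0.01 m).
It fails at once if the blue-knobbed carriage is slammed along (faster than 0.5 m/s) (velocity of joint blue_carriage above 0.5 m/s or velocity of joint blue_carriage below -0.5 m/s).
It also fails if it takes over 38 s, if anything falls off the work surface, if the arm or the gripper's body presses on something with over 40 N, if the wrist force passes 120 N, or if a joint passes its speed limit or range.

### The arm

A 6-joint arm with a two-finger parallel gripper is mounted at the origin on the work surface; the furniture and walls round the work are solid. World frame = base frame: x ahead of the robot, y to its left, z up, the work surface at z = 0. Lengths are in m, angles in rad, forces in N, time in s.
With the tool pointing down it reaches from about 0.35 to 0.775 m from the base axis. Payload 7.3 kg.
Tool frame: the origin (TCP) lies midway between the tips of the shut fingers; the grasp point (between the pads) lies grasp_offset behind it (grasp_offset is the distance from the TCP to the grasp point, in m); z points along the fingers, y is the line along which they close (so a half turn about z gives the same grasp; the last joint's range is limited). The gripper opens to 92 mm and grips with 3 to 60 N. Pads are 19 mm wide; open, the fingers measure 130 mm over their backs; the gripper's body (75 mm by 190 mm) begins 47 mm behind the grasp point.
Start: joints at [-1.329, 0.342, 1.524, -0, 1.275, -0.146], TCP at [0.199, -0.486, 0.227] pointing down, gripper open.
Joint ranges: [-2.53, 2.53], [-0.77, 2.02], [0.04, 2.7], [-1, 4.14], [0.28, 2.66], [-3.11, 3.11]. Speed limits (rad/s): [2.57, 2.57, 3.14, 3.14, 3.14, 3.14].

### API

Orientations are given as [roll, pitch, yaw] about the fixed x, y, z axes, in that order (R = Rz(yaw) Ry(pitch) Rx(roll)).
In Python, from cell import * gives the robot as it stands.
- The arm moves only by the tool step_arm, never from a script. Its argument "plan" is a list of rows, each a list of 5 numbers: the closure, from -1 (fully open) to 1 (shut), then the shift along the tool's x, y, z in m, then the turn about the tool's z in rad. In form: [[hand, x, y, z, twist], ...]. A call has 1 to 20 rows; each row is the pose to reach, as a shift and turn from the pose commanded when the call began, along the tool's axes at that moment; what a row does not reach only later rows make up. A row lasts 1/8 s, in which the tool goes at most 62.5 mm and 10.7 degrees, less where a joint would pass 70% of its speed; a pose out of reach is approached as far as the arm can. A call with a gripper value outside its range is refused whole. The fingers move at their own pace and stop on an object; "grip_force" is the grip in N (left out, the last holds). Time passes only in rows, so rows that repeat a pose let the fingers close. It gives the time, the measured TCP pose, the force, the opening and the grip force at its end, in the units of the state.
- observe(): the state, without advancing time (a new reading comes with each control period).
- read_camera(name): name is "scene" or "top" or "wrist"; returns a dict with "img" (420x560x3 uint8, red, green, blue), "range_z" (420x560 float32, m along the optical axis (not along the pixel's ray), 0 where there is no reading), "fx", "fy", "cx", "cy" (pixels), "R" (3x3) and "t" (3): a world point X has camera coordinates R X + t; the wrist camera has in their place "T_tool_cam" (4x4, takes a point from camera to tool coordinates, whose origin is the TCP and whose axes are the flange's). Camera axes: x right, y down, z forward; pixel columns grow to the right and rows downward; lengths in m; the calibration is good to about 2 mm. A picture is of the moment at which its call begins: read the wrist's pose just before it.
- hand_in(): hands the job in; it is judged then, once.
The state is a dict: "time": time; "qpos": joint angles; "qvel": joint speeds; "joint_efforts": joint torques, N m; "tool_pos": TCP position; "tool_rot": TCP orientation; "contact_force": force on the tool from outside, world axes, zero at the start; "torque": the same for the moment, N m; "opening": finger opening in m; "grip_force": force on a finger pad.
Only numpy, scipy, OpenCV 4.12 (cv2) and the standard library are available. Lean on these libraries where they do the work, as an engineer would, in place of code of your own. Each camera call takes 0.05 s, during which the arm holds its last target. There are 200 camera calls.

## Working session

There is one attempt and no reset: what is moved stays moved. The work goes in short steps, Python scripts to look and compute and a tool call to move; the robot and the scene stay as the last step left them, time stands still between calls to the robot, and variables do not carry over. Pictures are saved under pics/ and viewed, at most 10 in all, crops included, and the job is handed in when it is done.

Besides the shell and the picture viewer there is one more tool, called as name(argument=value, ...), one argument or row to a line, values as JSON. step_arm: Moves the arm, as the interface text tells. Its arguments: {"type":"object","properties":{"plan":{"type":"array","items":{"type":"array","items":{"type":"number"}}},"grip_force":{"type":"number"}},"required":["plan"]}

```bash
mkdir -p pics; python3 - <<'E'
from cell import *
import cv2,numpy as np
s=observe();print(s['time'],s['tool_pos'],s['tool_rot'],grasp_offset if 'grasp_offset' in globals() else None)
for n in ['scene','top']:
    c=read_camera(n);cv2.imwrite(f'pics/{n}.png',c['img'][:,:,::-1]);np.savez(f'{n}.npz',**c)
    hsv=cv2.cvtColor(c['img'],cv2.COLOR_RGB2HSV)
    for nm,lo,hi in [('blue',(100,120,50),(130,255,255)),('yellow',(22,120,80),(35,255,255)),('red',(0,150,60),(6,255,255)),('green',(45,100,40),(85,255,255))]:
        m=cv2.inRange(hsv,lo,hi)
        k,l,st,ce=cv2.connectedComponentsWithStats(m)
        for i in range(1,k):
            if st[i,4]<40: continue
            v,u=np.where(l==i);z=c['range_z'][v,u];ok=z>0
            P=np.stack([(u-c['cx'])/c['fx']*z,(v-c['cy'])/c['fy']*z,z],1)[ok]
            W=(P-c['t'])@c['R']
            if len(W)==0: continue
            top=W[W[:,2]>W[:,2].max()-.006]
            print(n,nm,st[i],ce[i].round(),'med',np.median(W,0).round(3),'topmean',top.mean(0).round(3),len(top))
E
```

```text
0.0 [ 0.19845406 -0.4856132   0.22604368] [-3.14007637e+00 -2.21031766e-04  3.87808546e-01] 0.0188
scene blue [215 231  13  20 212] [221. 241.] med [0.497 0.127 0.073] topmean [0.501 0.124 0.08 ] 87
scene blue [  135   310   172   110 11120] [216. 377.] med [0.34  0.315 0.054] topmean [0.337 0.322 0.056] 6051
scene yellow [291 167  11  17 146] [296. 175.] med [ 0.496 -0.129  0.07 ] topmean [ 0.498 -0.134  0.08 ] 45
scene yellow [104 316  43  40 310] [125. 337.] med [0.509 0.357 0.028] topmean [0.502 0.36  0.058] 17
scene red [263 174  10  20 117] [267. 184.] med [ 0.556 -0.1    0.033] topmean [ 0.56  -0.105  0.034] 76
scene red [187 227  23  24 235] [198. 238.] med [0.565 0.126 0.032] topmean [0.569 0.123 0.034] 138
scene green [340 184   8  22 112] [343. 195.] med [ 0.39  -0.171  0.033] topmean [ 0.393 -0.18   0.034] 80
scene green [258 269  22  27 262] [268. 283.] med [0.382 0.129 0.033] topmean [0.385 0.126 0.034] 155
top blue [210 176  15  15 160] [217. 183.] med [0.501 0.121 0.079] topmean [0.503 0.123 0.079] 115
top blue [  67  211   81  129 9148] [108. 275.] med [0.327 0.324 0.052] topmean [0.326 0.326 0.056] 3397
top yellow [135 149  13  64 500] [141. 182.] med [0.505 0.275 0.027] topmean [0.498 0.273 0.058] 16
top yellow [352 181  14  13 134] [359. 187.] med [ 0.5   -0.137  0.079] topmean [ 0.5   -0.136  0.079] 113
top yellow [ 191  274   44   45 1233] [212. 296.] med [0.291 0.13  0.019] topmean [0.292 0.131 0.019] 1005
top red [207 146  30  10 232] [222. 151.] med [0.569 0.121 0.033] topmean [0.57  0.122 0.034] 178
top red [327 149  29  18 219] [341. 158.] med [ 0.561 -0.108  0.033] topmean [ 0.562 -0.108  0.033] 164
top green [365 238  30  18 221] [379. 246.] med [ 0.395 -0.182  0.033] topmean [ 0.395 -0.183  0.034] 178
top green [202 242  30   9 211] [216. 246.] med [0.387 0.125 0.033] topmean [0.388 0.125 0.034] 140
```

View pics/scene.png

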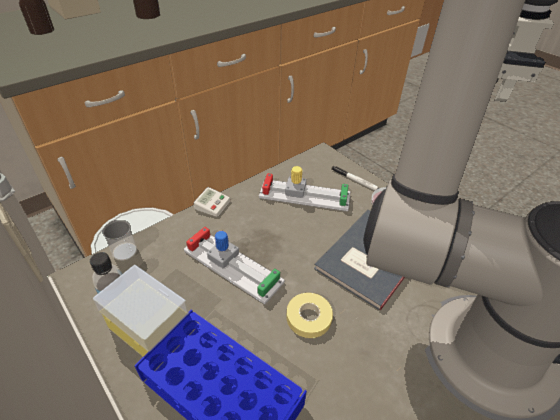

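View pics/top.png

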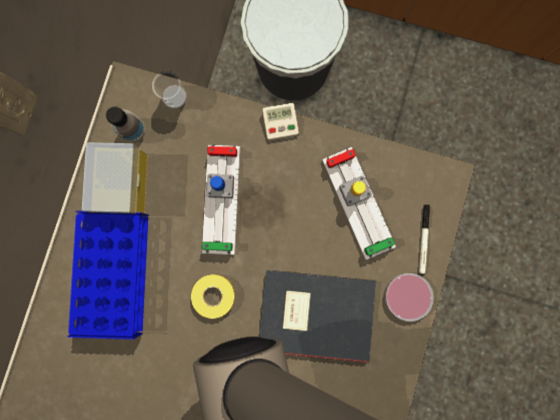

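The pictures show the blue stage on the left, with its knob at about (217,183), red stop (222,151) and green stop (216,246) in the top view. The yellow stage is on the right, knob at (359,187). The stops are 182 mm apart, which fits 120 + 44 + one stop thickness, and the knob top measures 80 mm. The rail yaw is about -1°. I'll move above the blue knob with the fingers closing along the rail.

step_arm(
  plan=[
    [-1,0.036,-0.032,0,-0.083],
    [-1,0.073,-0.064,0,-0.166],
    [-1,0.11,-0.096,0,-0.25],
    [-1,0.146,-0.128,0,-0.333],
    [-1,0.182,-0.16,0,-0.416],
    [-1,0.219,-0.192,0,-0.5],
    [-1,0.255,-0.224,0,-0.583],
    [-1,0.292,-0.257,0,-0.666],
    [-1,0.328,-0.289,0,-0.75],
    [-1,0.365,-0.321,0,-0.832],
    [-1,0.401,-0.353,0,-0.915],
    [-1,0.438,-0.385,0,-1.0],
    [-1,0.475,-0.417,0,-1.08],
    [-1,0.511,-0.449,0,-1.165],
    [-1,0.511,-0.449,0,-1.165],
    [-1,0.511,-0.449,0,-1.165],
  ],
)

```text
time: 2.1
tool_pos: [0.5013, 0.1226, 0.2262]
tool_rot: [-3.14, 0.001, 1.553]
contact_force: [0.0, -0.2, -0.5]
opening: 0.0921
grip_force: 0.0
```

```bash
python3 - <<'E'
from cell import *
import cv2,numpy as np
from scipy.spatial.transform import Rotation as Ro
s=observe();print(s['time'],s['tool_pos'],s['tool_rot'],s['contact_force'],s['opening'])
c=read_camera('wrist');cv2.imwrite('pics/w1.png',c['img'][:,:,::-1])
hsv=cv2.cvtColor(c['img'],cv2.COLOR_RGB2HSV)
R=Ro.from_euler('xyz',s['tool_rot']).as_matrix();T=np.array(c['T_tool_cam'])
for nm,lo,hi in [('blue',(100,120,50),(130,255,255)),('red',(0,150,60),(6,255,255)),('green',(45,100,40),(85,255,255))]:
    k,l,st,ce=cv2.connectedComponentsWithStats(cv2.inRange(hsv,lo,hi))
    for i in range(1,k):
        if st[i,4]<300: continue
        v,u=np.where(l==i);z=c['range_z'][v,u];ok=z>0
        P=np.stack([(u-c['cx'])/c['fx']*z,(v-c['cy'])/c['fy']*z,z],1)[ok]
        if len(P)==0: continue
        W=(P@T[:3,:3].T+T[:3,3])@R.T+s['tool_pos']
        top=W[W[:,2]>np.percentile(W[:,2],98)-.003]
        print(nm,st[i],((top.max(0)+top.min(0))/2).round(4),top.mean(0).round(4),len(top))
E
```

```text
2.1 [0.5012696  0.12262368 0.22617961] [-3.14018378e+00  6.38758305e-04  1.55279470e+00] [ 0.00512486 -0.17709721 -0.53560851] 0.09209822917759451
blue [   0    0  210   32 6065] [0.3638 0.2719 0.0554] [0.3612 0.2714 0.055 ] 3137
blue [259 176  27  28 563] [0.5028 0.1222 0.0801] [0.5029 0.1225 0.08  ] 483
red [332 150  18  56 708] [0.571  0.1209 0.0344] [0.5707 0.1217 0.0339] 654
red [311 342  25  30 370] [0.5149 0.1445 0.3179] [0.5149 0.1444 0.3178] 13
green [146 151  23  55 871] [0.3881 0.1243 0.0344] [0.388  0.1249 0.0339] 666
```

The wrist camera agrees: knob at (0.503, 0.1225, 0.080), stops at x = 0.388 and 0.571. I'll descend and grip.

step_arm(
  plan=[
    [-1,0,0.0015,0.03,0],
    [-1,0,0.0015,0.06,0],
    [-1,0,0.0015,0.09,0],
    [-1,0,0.0015,0.12,0],
    [-1,0,0.0015,0.145,0],
    [-1,0,0.0015,0.165,0],
    [-1,0,0.0015,0.177,0],
    [-1,0,0.0015,0.177,0],
    [0,0,0.0015,0.177,0],
    [0.4,0,0.0015,0.177,0],
    [1,0,0.0015,0.177,0],
    [1,0,0.0015,0.177,0],
    [1,0,0.0015,0.177,0],
    [1,0,0.0015,0.177,0],
    [1,0,0.0015,0.177,0],
    [1,0,0.0015,0.177,0],
  ],
  grip_force=12,
)

```text
time: 4.15
tool_pos: [0.5031, 0.1228, 0.0496]
tool_rot: [-3.141, 0.0, 1.553]
contact_force: [-0.6, 0.3, 0.2]
opening: 0.0238
grip_force: 12.0
```

step_arm(
  plan=[
    [1,0,0.004,0,0],
    [1,0,0.008,0,0],
    [1,0,0.012,0,0],
    [1,0,0.016,0,0],
    [1,0,0.02,0,0],
    [1,0,0.024,0,0],
    [1,0,0.028,0,0],
    [1,0,0.031,0,0],
    [1,0,0.033,0,0],
    [1,0,0.035,0,0],
    [1,0,0.035,0,0],
  ],
)

```text
time: 5.52
tool_pos: [0.5386, 0.1223, 0.0497]
tool_rot: [3.141, -0.0, 1.553]
contact_force: [-0.1, 1.7, -1.1]
opening: 0.0236
grip_force: 12.0
```

step_arm(
  plan=[
    [1,0,0.001,0,0],
    [1,0,0.002,0,0],
    [1,0,0.003,0,0],
    [1,0,0.003,0,0],
  ],
)

```text
time: 6.02
tool_pos: [0.5389, 0.1223, 0.0496]
tool_rot: [-3.136, 0.0, 1.553]
contact_force: [-9.8, 1.5, 6.5]
opening: 0.0237
grip_force: 12.0
```

It is against the red stop: the force rose to 10 N with no further travel. Now slowly back.

step_arm(
  plan=[
    [1,0,-0.004,0,0],
    [1,0,-0.008,0,0],
    [1,0,-0.012,0,0],
    [1,0,-0.016,0,0],
    [1,0,-0.02,0,0],
    [1,0,-0.024,0,0],
    [1,0,-0.028,0,0],
    [1,0,-0.032,0,0],
    [1,0,-0.036,0,0],
    [1,0,-0.04,0,0],
    [1,0,-0.044,0,0],
    [1,0,-0.048,0,0],
    [1,0,-0.052,0,0],
    [1,0,-0.056,0,0],
    [1,0,-0.06,0,0],
  ],
)

```text
time: 7.9
tool_pos: [0.481, 0.1232, 0.0497]
tool_rot: [3.142, 0.0, 1.553]
contact_force: [1.7, 1.5, -3.8]
opening: 0.0236
grip_force: 12.0
```

step_arm(
  plan=[
    [1,0,-0.004,0,0],
    [1,0,-0.008,0,0],
    [1,0,-0.012,0,0],
    [1,0,-0.016,0,0],
    [1,0,-0.02,0,0],
    [1,0,-0.024,0,0],
    [1,0,-0.028,0,0],
    [1,0,-0.032,0,0],
    [1,0,-0.036,0,0],
    [1,0,-0.04,0,0],
    [1,0,-0.044,0,0],
    [1,0,-0.048,0,0],
    [1,0,-0.052,0,0],
    [1,0,-0.056,0,0],
    [1,0,-0.058,0,0],
    [1,0,-0.058,0,0],
  ],
)

```text
time: 9.9
tool_pos: [0.4227, 0.1241, 0.0497]
tool_rot: [-3.141, 0.0, 1.553]
contact_force: [0.1, -5.5, -2.4]
opening: 0.0236
grip_force: 12.0
```

step_arm(
  plan=[
    [1,0,-0.001,0,0],
    [1,0,-0.002,0,0],
    [1,0,-0.003,0,0],
    [1,0,-0.004,0,0],
    [1,0,-0.005,0,0],
    [1,0,-0.005,0,0],
  ],
)

```text
time: 10.65
tool_pos: [0.4187, 0.1242, 0.0497]
tool_rot: [3.141, 0.0, 1.553]
contact_force: [2.8, -4.8, -6.7]
opening: 0.0234
grip_force: 12.0
```

The carriage has travelled the full 120 mm and is at the green stop. I'll release and lift.

step_arm(
  plan=[
    [0.4,0,0,0,0],
    [0,0,0,0,0],
    [-0.5,0,0,0,0],
    [-0.5,0,0,0,0],
    [-0.5,0,0,0,0],
    [-0.5,0,0,-0.02,0],
    [-0.5,0,0,-0.04,0],
    [-0.5,0,0,-0.07,0],
    [-0.5,0,0,-0.1,0],
    [-0.5,0,0,-0.13,0],
    [-0.5,0,0,-0.16,0],
    [-0.5,0,0,-0.16,0],
    [-0.5,0,0,-0.16,0],
  ],
)

```text
time: 12.28
tool_pos: [0.4178, 0.1243, 0.209]
tool_rot: [-3.14, 0.0, 1.553]
contact_force: [0.1, -0.2, 0.4]
opening: 0.0688
grip_force: 0.0
```

```bash
python3 - <<'E'
from cell import *
import cv2,numpy as np
from scipy.spatial.transform import Rotation as Ro
s=observe();print(s['time'],s['tool_pos'],s['contact_force'],s['opening'])
c=read_camera('wrist');cv2.imwrite('pics/w2.png',c['img'][:,:,::-1])
hsv=cv2.cvtColor(c['img'],cv2.COLOR_RGB2HSV)
R=Ro.from_euler('xyz',s['tool_rot']).as_matrix();T=np.array(c['T_tool_cam'])
for nm,lo,hi in [('blue',(100,120,50),(130,255,255)),('red',(0,150,60),(6,255,255)),('green',(45,100,40),(85,255,255))]:
    k,l,st,ce=cv2.connectedComponentsWithStats(cv2.inRange(hsv,lo,hi))
    for i in range(1,k):
        if st[i,4]<300: continue
        v,u=np.where(l==i);z=c['range_z'][v,u];ok=z>0
        P=np.stack([(u-c['cx'])/c['fx']*z,(v-c['cy'])/c['fy']*z,z],1)[ok]
        if len(P)==0: continue
        W=(P@T[:3,:3].T+T[:3,3])@R.T+s['tool_pos']
        top=W[W[:,2]>np.percentile(W[:,2],98)-.003]
        print(nm,((top.max(0)+top.min(0))/2).round(4),len(top))
E
```

```text
12.275 [0.41781409 0.12430908 0.20898476] [ 0.10670685 -0.23854109  0.35799122] 0.06880108029288651
blue [0.3305 0.2709 0.0557] 4157
blue [0.4193 0.1234 0.0806] 532
red [0.5707 0.1213 0.0342] 740
green [0.3874 0.1241 0.0342] 703
```

The knob is at x = 0.419, 32 mm from the green stop's centre. That equals half the carriage plus half the stop, so it rests against the stop.

```bash
python3 -c "
from cell import *
print(hand_in())"
```

```text
the job is handed in; nothing more can be done
None
```

The blue-knobbed carriage was run slowly to the red stop and back to the green stop, then let go there with the arm clear; the yellow stage was not touched, the job was handed in at about 12.3 s, and hand-in returned no verdict.

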